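# Clip the green scent paddle onto the display's snap hook

## Robot

A 6-joint arm with a two-finger parallel gripper is mounted at the origin on a cart in front of the work surface, level with it; the furniture and walls round the work are solid. World frame = base frame: x ahead of the robot, y to its left, z up, the work surface at z = 0. Lengths are in m, angles in rad, forces in N, time in s.
With the tool pointing down it reaches from about 0.35 to 0.775 m from the base axis. Payload 5.5 kg.
Tool frame: the origin (TCP) lies between the finger pads; the fingertips stand 11 mm ahead of it and the grasp point (between the pads) lies 8 mm behind it (tips_ahead is the distance from the TCP to the fingertips, in m); z points along the fingers, y is the line along which they close (so a half turn about z gives the same grasp; the last joint's range is limited). The gripper opens to 85 mm and grips with 20 to 120 N. Pads are 22 mm wide; open, the fingers measure 114 mm over their backs; the gripper's body (76 mm by 85 mm) begins 54 mm behind the grasp point. The pads swing forward as they close: fully open they stand 13 mm farther back than shut.
Start: joints at [1.153, 0.313, 0.046, 1.304, 0, 1.431], TCP at [0.158, 0.553, 0.204] pointing down, gripper open.
Joint ranges: [-2.76, 2.76], [-0.86, 1.69], [-1.03, 1.26], [-2.2, 2.34], [-1.47, 1.5], [-3.14, 3.14]. Speed limits (rad/s): [2.57, 2.57, 3.14, 3.14, 3.14, 3.14].

## Interface

Orientations are given as a unit quaternion [w, x, y, z].
In Python, from workcell import * gives the robot as it stands. The module is installed in compiled form; this text tells all that it offers.
- The arm moves only by the tool jog_arm, never from a script. Its argument "moves" is a list of rows, each an object with "fingers": the closure, from 0 (fully open) to 1 (shut); "slide": the shift along the tool's x, y, z in mm, a list of three; "angular": the turn, a rotation vector about the tool's x, y, z in degrees, a list of three. A call has 1 to 10 rows; each row is the pose to reach, as a shift and turn from the pose commanded when the call began, along the tool's axes at that moment; what a row does not reach only later rows make up. A row lasts 1/12 s, in which the tool goes at most 41.7 mm and 7.16 degrees, less where a joint would pass 70% of its speed; a pose out of reach is approached as far as the arm can. A call with a gripper value outside its range is refused whole. The fingers move at their own pace and stop on an object; "squeeze" is the grip in N (left out, the last holds). Time passes only in rows, so rows that repeat a pose let the fingers close. It gives the time, the measured TCP pose, the force, the opening and the grip force at its end, in the units of the state.
- get_state(): the state, without advancing time (a new reading comes with each control period).
- read_camera(name): name is "scene" or "top" or "wrist"; returns a dict with "color" (480x640x3 uint8, red, green, blue), "fovy" (degrees; the focal length in pixels is half the picture's height over the tangent of half this angle, whatever the lens; pixels are square), "cx", "cy" (the principal point, pixels), "world_from_camera" (4x4, takes a point from camera to world coordinates); the wrist camera has in their place "tool_from_camera" (4x4, takes a point from camera to tool coordinates, whose origin is the TCP and whose axes are the flange's). Camera axes: x right, y down, z forward; pixel columns grow to the right and rows downward; lengths in m; the calibration is good to about 2 mm. A picture is of the moment at which its call begins: read the wrist's pose just before it. There is no depth.
- hand_in(): hands the job in; it is judged then, once.
Trained networks look in a picture, given as the dict that the camera call returned (one of the last four; its "shot" number tells which), for a name from the list of things; names that differ only in an ending like _2 or _b are one class to them, and where a whole thing is asked for, a point or a joint stands for the part that bears it (a point fixed in the world has none). Each returns a list of dicts, best first, with "p" (0 to 1); they miss things now and then, are a little off and sometimes report something else, mostly with a low value. They report only what shows in the picture. A call takes as long as a camera call.
- look_for(target, picture): "point" ([column, row] in pixels, amid what is visible of it).
- tip_of(target, picture): "point" ([column, row] in pixels: a listed point, or the origin of a listed thing).
The state is a dict: "clock": time; "joint_pos": joint angles; "qvel": joint speeds; "tau": joint torques, N m; "tcp_pos": TCP position; "orientation": TCP orientation; "wrist_force": force on the tool from outside, world axes, zero at the start; "ft_torque": the same for the moment, N m; "finger_gap": finger opening in m; "grip_force": force on a finger pad.
Only numpy, scipy, OpenCV 4.12 (cv2) and the standard library are available. Lean on these libraries where they do the work, as an engineer would, in place of code of your own. Each camera call takes 0.05 s, during which the arm holds its last target. There are 200 camera calls.

## Task

Hang the green scent paddle on the snap hook of the brass display stand: push the paddle's eye against the sprung gate until it passes inside, let the gate snap shut behind it, and leave the paddle hanging straight down, still, from the bottom of the hook. Leave the plain wooden paddle and the other goods where they are.

Things in the scene. Friction and masses are not known exactly. Their poses are not given: they have to be found in the camera images.
- stand: fixed brass stand; origin under the centre of its round base (100 mm across, 14 mm high). x points from the hook's gated front back to the post, so an eye goes in along +x; z up. The post stands at x 45 mm, 11 mm thick, 315 mm tall, with an arm forward at the top carrying the gate; the hook (10 mm round wire) is fixed to the post at z 242 mm; all lies in the plane y = 0
- gate (a joint): sprung steel gate of the hook, 8 mm thick, hanging from a pivot under the top arm (stand frame x -33, z 300 mm) down to z 234 mm, just inside the hook's nose. Rad: 0 closed, up to 1.1 swung inward (free end toward the post); never outward. About 1.5 to 2.5 N at mid-gate opens it; it springs shut by itself
- hook_mouth (a point): middle of the closed gate (stand frame x -33, z 262 mm), axes as the stand. The hook's nose stands before the gate's lower end, axis at x -42 mm, its top at z 243 mm; above it the mouth is free up to z 293 mm, so an eye held level enters over the nose
- hook_seat (a point): where the middle of the eye's end bar rests in the lowest part of the hook (stand frame x -5, z 213 mm; the hook wire's top is at z 209 mm from x -14 to +4 mm), axes as the stand
- green_paddle: green scent paddle, rigid, lying flat, 164 mm long, 12 mm thick: wooden handle 105x32 mm, brass ferrule 14x46 mm, then a brass eye of 8 mm round wire at mid thickness. Origin on the underside, 75 mm from the handle's end, 85 mm from the middle of the eye's end bar; x runs along the paddle toward the eye, z is normal to its flat face. 60 to 130 g
- green_paddle_grip (a point): point to grasp on the green handle, at mid thickness (6 mm up), on the centre line, 115 mm from the eye's end bar; axes as the paddle (x toward the eye). Grasp across the 32 mm width
- green_paddle_eye (a point): middle of the end bar of the green paddle's eye (8 mm wire, running along y); the eye's hole is 28 mm wide (y) and 47 mm long (x), reaching from the bar back to the ferrule. Axes as the paddle
- plain_paddle_grip (a point): point on the handle of the other paddle, of bare pale wood, otherwise the same as the green one; a bystander
- wax_tin: flat gold-brown hinged tin, 61x88x22 mm, bystander; origin under its centre
- tester: open tester candle in a glass, 67 mm wide, 74 mm tall, bystander; origin under its centre
- candle_a: single lidded candle jar, 69 mm wide, 82 mm tall, bystander; origin under its centre

How it is judged:
By the outcome, as a careful person would: the job done as asked, in the order asked, and still so for the second after the job is handed in, with the robot touching nothing.
It also fails if it takes over 59 s, if anything falls off the work surface, if the arm or the gripper's body presses on something with over 40 N, if the wrist force passes 120 N, or if a joint passes its speed limit or range.

## Working session

There is one attempt and no reset: what is moved stays moved. The work goes in short steps, Python scripts to look and compute and a tool call to move; the robot and the scene stay as the last step left them, time stands still between calls to the robot, and variables do not carry over. Pictures are saved under pics/ and viewed, at most 10 in all, crops included, and the job is handed in when it is done.

Besides the shell and the picture viewer there is one more tool, called after ">>>" by a JSON object that holds its "fn" and its "kwargs", one argument or row to a line. jog_arm: Moves the arm, as the interface text tells. Its arguments: {"type":"object","properties":{"moves":{"type":"array","items":{"type":"object","properties":{"fingers":{"type":"number"},"slide":{"type":"array","items":{"type":"number"}},"angular":{"type":"array","items":{"type":"number"}}}}},"squeeze":{"type":"number"}},"required":["moves"]}

```bash
mkdir -p pics; cat > h.py <<'E'
from workcell import *
import numpy as np, cv2
from scipy.spatial.transform import Rotation as R
def ray(cam,px):
    f=240/np.tan(np.radians(cam["fovy"])/2)
    T=np.array(cam["world_from_camera"]) if "world_from_camera" in cam else tw()@np.array(cam["tool_from_camera"])
    d=T[:3,:3]@np.array([(px[0]-cam["cx"])/f,(px[1]-cam["cy"])/f,1])
    return T[:3,3],d
def tw(s=None):
    s=s or get_state(); T=np.eye(4); q=s["orientation"]
    T[:3,:3]=R.from_quat([q[1],q[2],q[3],q[0]]).as_matrix(); T[:3,3]=s["tcp_pos"]; return T
def onz(cam,px,z):
    o,d=ray(cam,px); return o+d*(z-o[2])/d[2]
def proj(cam,p):
    f=240/np.tan(np.radians(cam["fovy"])/2)
    T=np.array(cam["world_from_camera"]) if "world_from_camera" in cam else tw()@np.array(cam["tool_from_camera"])
    c=np.linalg.inv(T)@np.r_[p,1]
    return np.array([f*c[0]/c[2]+cam["cx"],f*c[1]/c[2]+cam["cy"]])
def tri(obs):
    A=np.zeros((3,3));b=np.zeros(3)
    for cam,px in obs:
        o,d=ray(cam,px);d=d/np.linalg.norm(d);M=np.eye(3)-np.outer(d,d);A+=M;b+=M@o
    return np.linalg.solve(A,b)
def save(cam,name,im=None): cv2.imwrite("pics/"+name,cv2.cvtColor(cam["color"],cv2.COLOR_RGB2BGR))
E
python3 - <<'E'
from h import *
np.set_printoptions(precision=4,suppress=True)
s=get_state();print(s)
Z=dict(stand=0,hook_mouth=.262,hook_seat=.213,green_paddle=0,green_paddle_grip=.006,green_paddle_eye=.006,plain_paddle_grip=.006,wax_tin=0,tester=0,candle_a=0)
cs={}
for n in("scene","top"):
    c=read_camera(n);cs[n]=c;save(c,n+"0.png");print(n,c["fovy"],c["cx"],c["cy"],np.array(c["world_from_camera"]))
    for t in Z:
        for r in tip_of(t,c)[:2]: print(n,t,np.round(r["point"],1),round(r["p"],2),onz(c,r["point"],Z[t]))
E
```

```text
{'clock': 0.0, 'joint_pos': array([ 1.1534,  0.314 ,  0.045 ,  1.3036, -0.    ,  1.4312]), 'qvel': array([-0.0001, -0.001 ,  0.0001, -0.0012,  0.0004,  0.0003]), 'tau': array([ -0.0003, -48.0626,  29.8532,   0.0193,  -0.0001,  -0.    ]), 'tcp_pos': array([0.1575, 0.5524, 0.2026]), 'orientation': array([-0.0003,  0.1385,  0.9904, -0.0009]), 'wrist_force': array([ 0.3611, -0.0417, -0.3801]), 'ft_torque': array([-0.0446,  0.0259,  0.0108]), 'grip_force': 0.0, 'finger_gap': 0.08518946135399807}
scene 55.93374831571781 319.39146659186764 242.50779238971376 [[ 0.9212 -0.223   0.3188  0.2609]
 [-0.3891 -0.5393  0.7469 -0.9981]
 [ 0.0053 -0.8121 -0.5836  0.8188]
 [ 0.      0.      0.      1.    ]]
scene stand [302.1 256.2] 0.96 [0.6335 0.0052 0.    ]
scene hook_mouth [287.8 178.2] 0.88 [0.6011 0.0133 0.262 ]
scene hook_seat [299.4 197.2] 0.91 [ 0.6232 -0.0115  0.213 ]
scene hook_seat [368.8 427.3] 0.24 [ 0.4783 -0.6777  0.213 ]
scene green_paddle [299.5 367.5] 0.96 [ 0.4803 -0.3753  0.    ]
scene green_paddle_grip [281.8 368. ] 0.68 [ 0.4419 -0.366   0.006 ]
scene green_paddle_eye [336.4 369
[... 673 characters left out ...]
93.2] 0.69 [ 0.4512 -0.3628  0.    ]
top hook_mouth [237.6 234.5] 0.82 [0.6033 0.0022 0.262 ]
top hook_seat [239.  225.1] 0.85 [0.6329 0.0071 0.213 ]
top green_paddle [374.7 286. ] 0.67 [ 0.4734 -0.3786  0.    ]
top green_paddle_grip [371.1 297.3] 0.61 [ 0.439  -0.3672  0.006 ]
top green_paddle_eye [386.4 260.4] 0.69 [ 0.5519 -0.4133  0.006 ]
top plain_paddle_grip [314.1 289.1] 0.97 [ 0.4616 -0.1934  0.006 ]
top plain_paddle_grip [383.5 260.5] 0.69 [ 0.5515 -0.4045  0.006 ]
top wax_tin [265.6 277.7] 0.59 [ 0.4943 -0.0441  0.    ]
top tester [222. 183.] 0.89 [0.7865 0.0977 0.    ]
top tester [315.8 291.2] 0.45 [ 0.4551 -0.1986  0.    ]
top candle_a [433.5 261.5] 0.87 [ 0.5506 -0.5584  0.    ]
```

View pics/scene0.png

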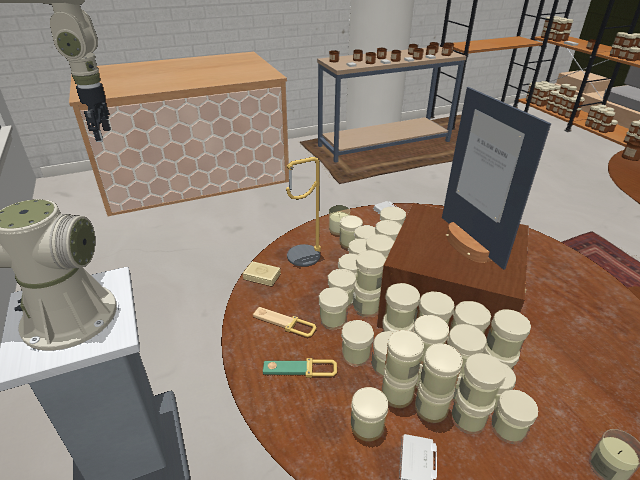

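View pics/top0.png

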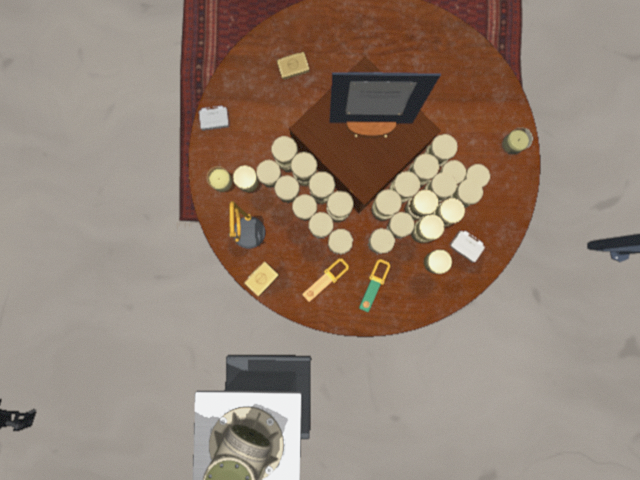

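The scene shows the green paddle at (300,368) with its eye to the right. The stand's base is at (303,256), its post at column 318 and its hook at (300,180). The top view shows the hook and arm at (235,222), left of the base. I'll overlay a stand model fitted to the brass pixels.

```bash
cat > fit.py <<'E'
from h import *
from scipy.optimize import minimize
def pts():
    L=[[45,0,z] for z in np.arange(16,312,4)]+[[x,0,310] for x in np.arange(-33,45,4)]
    L+=[[-33,0,z] for z in range(240,298,4)]+[[x,0,204] for x in range(-14,5,3)]
    return np.array(L)/1000.
def world(p,q): c,s=np.cos(p[2]),np.sin(p[2]); return q@np.array([[c,s,0],[-s,c,0],[0,0,1]])+[p[0],p[1],0]
E
python3 - <<'E'
from fit import *
cs=[];dts=[]
for n,box in(("scene",(275,145,330,262)),("top",(222,195,272,255))):
    c=read_camera(n);cs.append(c);h=cv2.cvtColor(c["color"],cv2.COLOR_RGB2HSV)
    m=cv2.inRange(h,(14,110,90),(30,255,255)); mm=np.zeros_like(m);x0,y0,x1,y1=box;mm[y0:y1,x0:x1]=m[y0:y1,x0:x1]
    dts.append((cv2.distanceTransform(255-mm,cv2.DIST_L2,5),mm))
def cost(p,v=False):
    e=[]
    for c,(d,m) in zip(cs,dts):
        uv=np.array([proj(c,w) for w in world(p,pts())])
        dd=cv2.remap(d,uv[:,0].astype(np.float32)[None],uv[:,1].astype(np.float32)[None],cv2.INTER_LINEAR)[0]
        # reverse: mask pixels to model
        ys,xs=np.nonzero(m);r=np.min(np.hypot(xs[:,None]-uv[:,0],ys[:,None]-uv[:,1]),1)
        e.append(np.minimum(dd,6).mean()+ np.minimum(r,6).mean())
    return e if v else sum(e)
best=min((minimize(cost,[.637,.006,a],method="Nelder-Mead",options=dict(initial_simplex=[[.637,.006,a],[.65,.006,a],[.637,.02,a],[.637,.006,a+.2]])) for a in(-.6,-.3,0,.3,.6)),key=lambda r:r.fun)
print(best.x,np.degrees(best.x[2]),best.fun,cost(best.x,True))
out=[]
for c,(d,m),(x0,y0,w,hh) in zip(cs,dts,((260,145,80,120),(210,190,80,120))):
    im=cv2.cvtColor(c["color"],cv2.COLOR_RGB2BGR)[y0:y0+hh,x0:x0+w]
    im=cv2.resize(im,None,fx=4.9,fy=4.9,interpolation=cv2.INTER_CUBIC)
    for q in world(best.x,pts()):
        u=(proj(c,q)-[x0,y0]+.5)*4.9;cv2.circle(im,tuple(int(k) for k in u),1,(255,0,255),-1)
    out.append(im)
cv2.imwrite("pics/fit.png",np.hstack(out))
E
```

```text
[ 0.63408254  0.00962468 -0.05657125] -3.241293990946475 4.6365209233066 [np.float64(2.6043609290454306), np.float64(2.0321599942611694)]
```

View pics/fit.png

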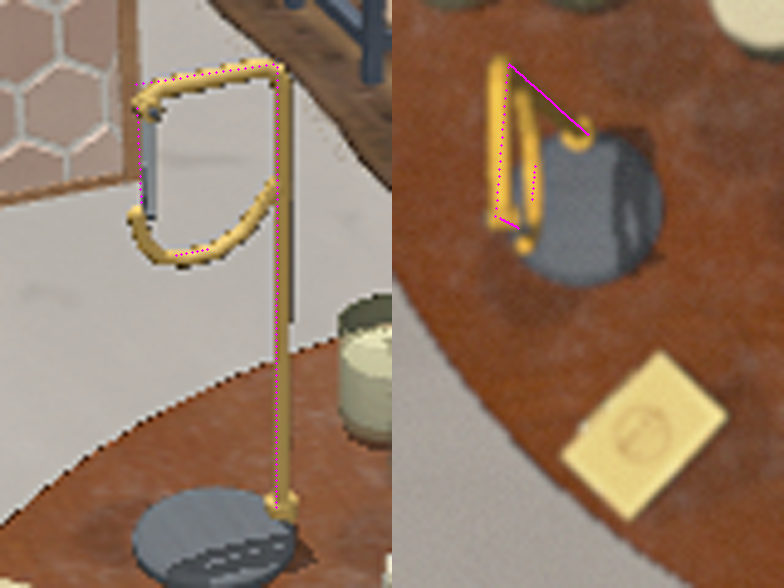

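The overlay lies within about 2 px of the brass post, arm and hook, so the yaw is about -3°. I'll refine it later with the wrist camera. Now I'll move to the green paddle.

```bash
cat >> h.py <<'E'
def Rdown(deg):
    "tool down, tool x at world angle deg"
    a=np.radians(deg);x=np.array([np.cos(a),np.sin(a),0]);z=np.array([0,0,-1.]);return np.c_[x,np.cross(z,x),z]
def rel(T0,p,Rm):
    "slide mm, angular deg from T0"
    return np.round(T0[:3,:3].T@(np.array(p)-T0[:3,3])*1000,1),np.round(np.degrees(R.from_matrix(T0[:3,:3].T@Rm).as_rotvec()),2)
E
python3 - <<'E'
from h import *
T=tw();print(rel(T,[.42,.1,.25],Rdown(160)));print(rel(T,[.45,-.36,.2],Rdown(157)))
E
```

```text
(array([-376.5, -363.7,  -46.5]), array([ 0.  , -0.  ,  4.09]))
(array([-531.4, -797.8,    3.5]), array([ 0.  , -0.  ,  7.09]))
```

>>> {"fn": "jog_arm", "kwargs": {
  "moves": [
    {"slide":[-376,-364,-46],"angular":[0,0,4],"fingers":0},
    {"slide":[-376,-364,-46],"angular":[0,0,4],"fingers":0},
    {"slide":[-376,-364,-46],"angular":[0,0,4],"fingers":0},
    {"slide":[-376,-364,-46],"angular":[0,0,4],"fingers":0},
    {"slide":[-376,-364,-46],"angular":[0,0,4],"fingers":0},
    {"slide":[-376,-364,-46],"angular":[0,0,4],"fingers":0},
    {"slide":[-376,-364,-46],"angular":[0,0,4],"fingers":0},
    {"slide":[-376,-364,-46],"angular":[0,0,4],"fingers":0},
    {"slide":[-376,-364,-46],"angular":[0,0,4],"fingers":0},
    {"slide":[-376,-364,-46],"angular":[0,0,4],"fingers":0}
  ]
}}

```text
clock: 2.03
tcp_pos: [0.3659, 0.1918, 0.2405]
orientation: [0.001, 0.173, 0.985, 0.0]
wrist_force: [0.1, 0.2, 0.0]
finger_gap: 0.0854
grip_force: 0.0
```

```bash
python3 - <<'E'
from h import *
T=tw();print(rel(T,[.42,.08,.25],Rdown(160)));print(rel(T,[.45,-.36,.2],Rdown(157)))
E
```

```text
(array([-88.9, -86.7,  -9.4]), array([0.05, 0.05, 0.1 ]))
(array([-266.9, -490.2,   40.4]), array([0.05, 0.05, 3.1 ]))
```

>>> {"fn": "jog_arm", "kwargs": {
  "moves": [
    {"slide":[-89,-87,-9],"angular":[0,0,0]},
    {"slide":[-89,-87,-9],"angular":[0,0,0]},
    {"slide":[-89,-87,-9],"angular":[0,0,0]},
    {"slide":[-267,-490,40],"angular":[0,0,3]},
    {"slide":[-267,-490,40],"angular":[0,0,3]},
    {"slide":[-267,-490,40],"angular":[0,0,3]},
    {"slide":[-267,-490,40],"angular":[0,0,3]},
    {"slide":[-267,-490,40],"angular":[0,0,3]},
    {"slide":[-267,-490,40],"angular":[0,0,3]},
    {"slide":[-267,-490,40],"angular":[0,0,3]}
  ]
}}

```text
schema error: expected keys fingers, slide, angular
```

```bash
python3 - <<'E'
from h import *
T=tw();print(rel(T,[.45,-.36,.2],Rdown(157)))
E
```

```text
(array([-266.9, -490.2,   40.4]), array([0.05, 0.05, 3.1 ]))
```

>>> {"fn": "jog_arm", "kwargs": {
  "moves": [
    {"slide":[-89,-87,-9],"angular":[0,0,0],"fingers":0},
    {"slide":[-89,-87,-9],"angular":[0,0,0],"fingers":0},
    {"slide":[-89,-87,-9],"angular":[0,0,0],"fingers":0},
    {"slide":[-267,-490,40],"angular":[0,0,3],"fingers":0},
    {"slide":[-267,-490,40],"angular":[0,0,3],"fingers":0},
    {"slide":[-267,-490,40],"angular":[0,0,3],"fingers":0},
    {"slide":[-267,-490,40],"angular":[0,0,3],"fingers":0},
    {"slide":[-267,-490,40],"angular":[0,0,3],"fingers":0},
    {"slide":[-267,-490,40],"angular":[0,0,3],"fingers":0},
    {"slide":[-267,-490,40],"angular":[0,0,3],"fingers":0}
  ]
}}

```text
clock: 2.87
tcp_pos: [0.4389, -0.21, 0.2168]
orientation: [0.0, 0.199, 0.98, -0.0]
wrist_force: [1.4, 1.2, 0.8]
finger_gap: 0.0854
grip_force: 0.0
```

```bash
python3 - <<'E'
from h import *
T=tw();print(rel(T,[.45,-.36,.2],Rdown(157)))
E
```

```text
(array([ -68.7, -133.8,   16.8]), array([0.  , 0.05, 0.06]))
```

>>> {"fn": "jog_arm", "kwargs": {
  "moves": [
    {"slide":[-69,-134,17],"angular":[0,0,0],"fingers":0},
    {"slide":[-69,-134,17],"angular":[0,0,0],"fingers":0},
    {"slide":[-69,-134,17],"angular":[0,0,0],"fingers":0},
    {"slide":[-69,-134,17],"angular":[0,0,0],"fingers":0},
    {"slide":[-69,-134,17],"angular":[0,0,0],"fingers":0},
    {"slide":[-69,-134,17],"angular":[0,0,0],"fingers":0}
  ]
}}

```text
clock: 3.37
tcp_pos: [0.45, -0.3593, 0.1987]
orientation: [-0.001, 0.2, 0.98, 0.001]
wrist_force: [0.2, 0.3, 0.6]
finger_gap: 0.0854
grip_force: 0.0
```

```bash
python3 - <<'E'
from h import *
np.set_printoptions(precision=4,suppress=True)
T=tw();c=read_camera("wrist");save(c,"w1.png");print(T,c["fovy"],c["tool_from_camera"])
for t,z in(("green_paddle",0),("green_paddle_grip",.006),("green_paddle_eye",.006)):
    for r in tip_of(t,c)[:2]: print(t,r["point"],r["p"],onz(c,r["point"],z))
h=cv2.cvtColor(c["color"],cv2.COLOR_RGB2HSV);m=cv2.inRange(h,(70,60,40),(95,255,255))
m=cv2.morphologyEx(m,cv2.MORPH_OPEN,np.ones((5,5)));cs,_=cv2.findContours(m,0,2);k=max(cs,key=cv2.contourArea)
W=np.array([onz(c,p[0],.012)[:2] for p in k],np.float32);print(cv2.minAreaRect(W), cv2.contourArea(k))
E
```

```text
[[-0.9201  0.3918 -0.0009  0.45  ]
 [ 0.3918  0.9201  0.0014 -0.3593]
 [ 0.0014  0.0009 -1.      0.1987]
 [ 0.      0.      0.      1.    ]] 66.4660678422954 [[-0.0007 -0.9658 -0.2592  0.066 ]
 [ 1.     -0.0009  0.0008  0.0001]
 [-0.001  -0.2592  0.9658 -0.1706]
 [ 0.      0.      0.      1.    ]]
green_paddle_grip [314.1, 207.0] 0.84 [ 0.4466 -0.3619  0.006 ]
green_paddle_eye [312.8, 307.7] 0.84 [ 0.5481 -0.4066  0.006 ]
((0.44683822989463806, -0.36213693022727966), (0.03065900318324566, 0.09534274786710739), 67.26567840576172) 2876.0
```

View pics/w1.png

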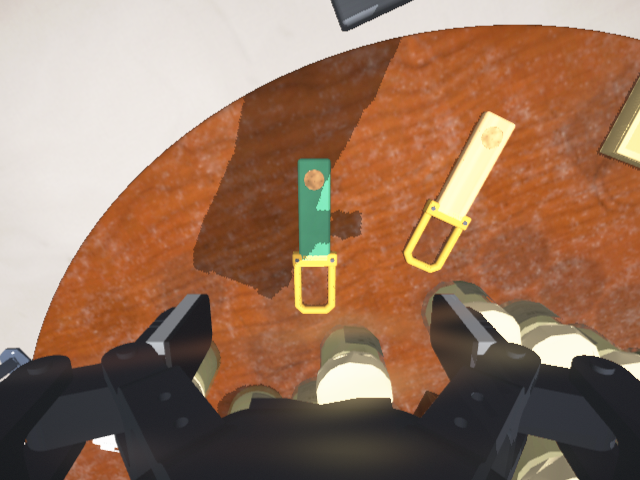

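The wrist view shows the green handle centred at (314,207) and its eye bar at (314,309), in line with the tool. I'll descend to it.

```bash
python3 - <<'E'
from h import *
T=tw();print(rel(T,[.4443,-.3619,.014],Rdown(157.3)))
E
```

```text
(array([  3.9,  -7.3, 186.2]), array([ 0.01,  0.01, -0.13]))
```

>>> {"fn": "jog_arm", "kwargs": {
  "moves": [
    {"slide":[4,-7,100],"angular":[0,0,0],"fingers":0},
    {"slide":[4,-7,100],"angular":[0,0,0],"fingers":0},
    {"slide":[4,-7,100],"angular":[0,0,0],"fingers":0},
    {"slide":[4,-7,150],"angular":[0,0,0],"fingers":0},
    {"slide":[4,-7,150],"angular":[0,0,0],"fingers":0},
    {"slide":[4,-7,170],"angular":[0,0,0],"fingers":0},
    {"slide":[4,-7,180],"angular":[0,0,0],"fingers":0},
    {"slide":[4,-7,186],"angular":[0,0,0],"fingers":0},
    {"slide":[4,-7,186],"angular":[0,0,0],"fingers":0}
  ]
}}

```text
clock: 4.32
tcp_pos: [0.4441, -0.3622, 0.0136]
orientation: [-0.0, 0.198, 0.98, 0.0]
wrist_force: [-0.6, 1.1, -0.2]
finger_gap: 0.0857
grip_force: 0.0
```

>>> {"fn": "jog_arm", "kwargs": {
  "moves": [
    {"slide":[0,0,0],"angular":[0,0,0],"fingers":1},
    {"slide":[0,0,0],"angular":[0,0,0],"fingers":1},
    {"slide":[0,0,0],"angular":[0,0,0],"fingers":1},
    {"slide":[0,0,0],"angular":[0,0,0],"fingers":1},
    {"slide":[0,0,0],"angular":[0,0,0],"fingers":1},
    {"slide":[0,0,0],"angular":[0,0,0],"fingers":1},
    {"slide":[0,0,0],"angular":[0,0,0],"fingers":1},
    {"slide":[0,0,0],"angular":[0,0,0],"fingers":1},
    {"slide":[0,0,0],"angular":[0,0,0],"fingers":1},
    {"slide":[0,0,0],"angular":[0,0,0],"fingers":1}
  ],
  "squeeze": 70
}}

```text
clock: 5.15
tcp_pos: [0.4441, -0.3629, 0.0136]
orientation: [-0.0, 0.199, 0.98, 0.0]
wrist_force: [0.9, -0.3, -0.6]
finger_gap: 0.0004
grip_force: 0.0
```

```bash
python3 - <<'E'
from h import *
c=read_camera("wrist");save(c,"w2.png")
E
```

```text
(no output)
```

View pics/w2.png

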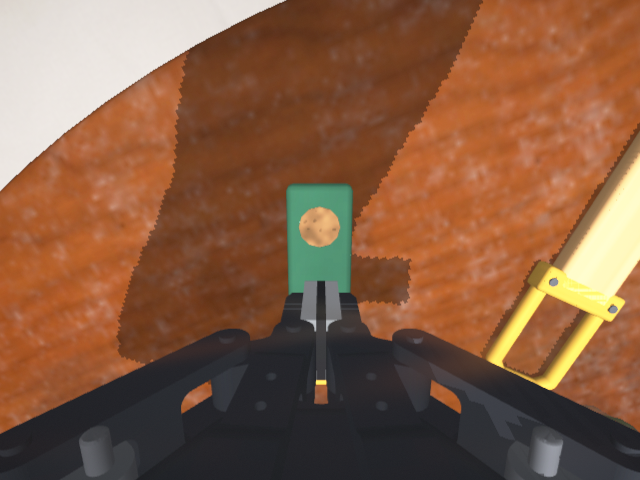

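The fingers are shut above the handle, which spans columns 288-352 and is still in place. In the wrist view the tips look well behind the stated TCP, so I'll check from the side.

```bash
python3 - <<'E'
from h import *
c=read_camera("scene");s=get_state();p=s["tcp_pos"]
u=proj(c,p);x0,y0=int(u[0])-50,int(u[1])-65
im=cv2.cvtColor(c["color"],cv2.COLOR_RGB2BGR)[y0:y0+90,x0:x0+120]
im=cv2.resize(im,None,fx=6,fy=6,interpolation=cv2.INTER_CUBIC)
for dz in(-.011,0,.02,.03,.04):
    a=(proj(c,p+[0,0,dz])-[x0,y0]+.5)*6;cv2.circle(im,tuple(int(k) for k in a),2,(255,0,255) if dz else (0,0,255),-1)
cv2.imwrite("pics/side.png",im);print(s["joint_pos"],s["tcp_pos"],s["grip_force"])
E
```

```text
[-8.25091796e-01  4.35737005e-01 -2.63825134e-01  8.71402692e-01
  6.92180720e-05 -4.25097170e-01] [ 0.44409093 -0.36288101  0.01362189] 0.0
```

View pics/side.png

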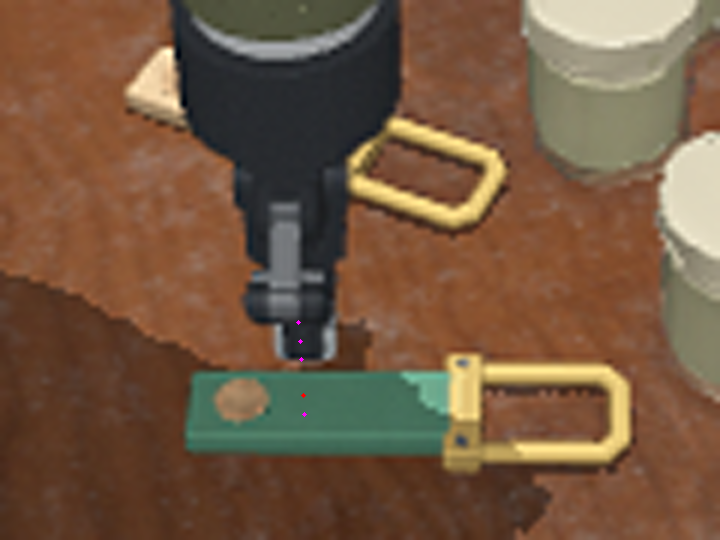

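The side view puts the finger tips (row 360) about 20 mm above the reported TCP, so the stated tip offset is wrong by about 31 mm. I'll open, go lower and close again.

>>> {"fn": "jog_arm", "kwargs": {
  "moves": [
    {"slide":[0,0,0],"angular":[0,0,0],"fingers":0},
    {"slide":[0,0,0],"angular":[0,0,0],"fingers":0},
    {"slide":[0,0,0],"angular":[0,0,0],"fingers":0},
    {"slide":[0,0,0],"angular":[0,0,0],"fingers":0},
    {"slide":[0,0,0],"angular":[0,0,0],"fingers":0},
    {"slide":[0,0,10],"angular":[0,0,0],"fingers":0},
    {"slide":[0,0,20],"angular":[0,0,0],"fingers":0},
    {"slide":[0,0,26],"angular":[0,0,0],"fingers":0},
    {"slide":[0,0,32],"angular":[0,0,0],"fingers":0},
    {"slide":[0,0,32],"angular":[0,0,0],"fingers":0}
  ]
}}

```text
clock: 6.08
tcp_pos: [0.443, -0.3618, -0.0204]
orientation: [-0.001, 0.199, 0.98, 0.001]
wrist_force: [-1.2, 0.3, -0.0]
finger_gap: 0.0853
grip_force: 0.0
```

>>> {"fn": "jog_arm", "kwargs": {
  "moves": [
    {"slide":[0,0,0],"angular":[0,0,0],"fingers":1},
    {"slide":[0,0,0],"angular":[0,0,0],"fingers":1},
    {"slide":[0,0,0],"angular":[0,0,0],"fingers":1},
    {"slide":[0,0,0],"angular":[0,0,0],"fingers":1},
    {"slide":[0,0,0],"angular":[0,0,0],"fingers":1},
    {"slide":[0,0,0],"angular":[0,0,0],"fingers":1},
    {"slide":[0,0,0],"angular":[0,0,0],"fingers":1},
    {"slide":[0,0,0],"angular":[0,0,0],"fingers":1}
  ],
  "squeeze": 70
}}

```text
clock: 6.75
tcp_pos: [0.4445, -0.3633, -0.0173]
orientation: [0.001, 0.199, 0.98, -0.0]
wrist_force: [-1.1, 1.1, 5.4]
finger_gap: 0.0267
grip_force: 68.6
```

>>> {"fn": "jog_arm", "kwargs": {
  "moves": [
    {"slide":[0,0,-10],"angular":[0,0,0],"fingers":1},
    {"slide":[0,0,-30],"angular":[0,0,0],"fingers":1},
    {"slide":[0,0,-60],"angular":[0,0,0],"fingers":1},
    {"slide":[0,0,-100],"angular":[0,0,0],"fingers":1},
    {"slide":[0,0,-100],"angular":[0,0,0],"fingers":1},
    {"slide":[0,0,-100],"angular":[0,0,0],"fingers":1}
  ]
}}

```text
clock: 7.25
tcp_pos: [0.4459, -0.3648, 0.0851]
orientation: [0.003, 0.199, 0.98, -0.002]
wrist_force: [-0.5, 0.1, -2.1]
finger_gap: 0.0265
grip_force: 69.2
```

```bash
python3 - <<'E'
from h import *
c=read_camera("wrist");d=read_camera("scene");s=get_state();p=s["tcp_pos"];print(s["tcp_pos"],s["finger_gap"],s["grip_force"],s["wrist_force"],s["clock"])
u=proj(d,p);x0,y0=int(u[0])-45,int(u[1])-65
im=cv2.cvtColor(d["color"],cv2.COLOR_RGB2BGR)[y0:y0+90,x0:x0+120]
im=cv2.resize(im,(640,480),interpolation=cv2.INTER_CUBIC)
b=cv2.cvtColor(c["color"],cv2.COLOR_RGB2BGR)[140:440,220:420]
b=cv2.resize(b,(160*2,480))
cv2.imwrite("pics/lift.png",cv2.resize(np.hstack([im,b]),(800,400)))
E
```

```text
[ 0.4438645  -0.36261435  0.08160933] 0.02666420458208983 69.07870173454285 [ 0.10487422  0.98708505 -0.94651452] 7.35
```

View pics/lift.png

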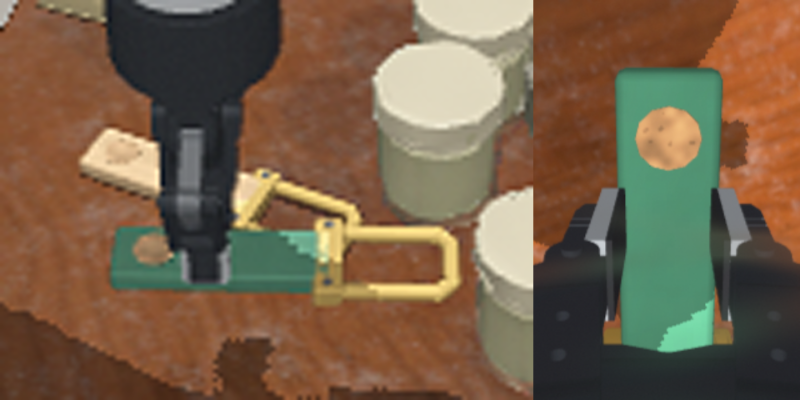

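The paddle is lifted and held level, with the pads on the handle's waist. I'll move it to a spot just in front of the hook.

```bash
cat >> h.py <<'E'
def pose(S,bx,by,bz,pitch=0,L=.114,h=.0245):
    "TCP pose that puts the bar at stand coords (mm); pitch deg: handle down"
    a=S[2];Rs=R.from_euler("z",a).as_matrix()
    Rm=Rs@R.from_euler("y",-pitch,degrees=True).as_matrix()@Rdown(180)
    b=np.array([S[0],S[1],0])+Rs@(np.array([bx,by,bz])/1000)
    return b-Rm@np.array([-L,0,-h]),Rm
E
python3 - <<'E'
from h import *
T=tw();S=(.636,.008,np.radians(-3));p,Rm=pose(S,-95,0,258);print(p,rel(T,p,Rm))
E
```

```text
[0.42728643 0.01893821 0.2335    ] (array([ 163.9,  345. , -151.8]), array([ 1.000e-02, -1.000e-02, -1.991e+01]))
```

>>> {"fn": "jog_arm", "kwargs": {
  "moves": [
    {"slide":[0,30,-40],"angular":[0,0,0],"fingers":1},
    {"slide":[15,50,-75],"angular":[0,0,-3],"fingers":1},
    {"slide":[30,80,-105],"angular":[0,0,-6],"fingers":1},
    {"slide":[50,110,-130],"angular":[0,0,-9],"fingers":1},
    {"slide":[70,145,-145],"angular":[0,0,-12],"fingers":1},
    {"slide":[85,180,-152],"angular":[0,0,-15],"fingers":1},
    {"slide":[100,215,-152],"angular":[0,0,-18],"fingers":1},
    {"slide":[120,250,-152],"angular":[0,0,-20],"fingers":1},
    {"slide":[135,285,-152],"angular":[0,0,-20],"fingers":1},
    {"slide":[150,320,-152],"angular":[0,0,-20],"fingers":1}
  ]
}}

```text
clock: 8.18
tcp_pos: [0.4289, -0.0077, 0.2323]
orientation: [-0.001, 0.026, 1.0, 0.0]
wrist_force: [1.5, 0.0, -1.5]
finger_gap: 0.027
grip_force: 69.3
```

>>> {"fn": "jog_arm", "kwargs": {
  "moves": [
    {"slide":[14,25,0],"angular":[0,0,0],"fingers":1},
    {"slide":[14,25,0],"angular":[0,0,0],"fingers":1},
    {"slide":[14,25,0],"angular":[0,0,0],"fingers":1},
    {"slide":[14,25,0],"angular":[0,0,0],"fingers":1}
  ]
}}

```text
clock: 8.52
tcp_pos: [0.4174, 0.0159, 0.2327]
orientation: [-0.001, 0.025, 1.0, -0.0]
wrist_force: [-1.0, -0.1, -1.3]
finger_gap: 0.0265
grip_force: 69.4
```

```bash
cat > look.py <<'E'
from fit import *
import sys
# overlay: stand model (magenta), predicted bar ends (red) ; two crops
def look(S,name,L=.114,h=.0245):
    T=tw();out=[]
    bar=[(T@[-L,y,-h,1])[:3] for y in np.linspace(-.018,.018,9)]+[(T@[-L+x,y,-h,1])[:3] for y in(-.018,.018) for x in np.linspace(0,.05,9)]
    for n,(x0,y0) in(("scene",(240,140)),("top",(200,195))):
        c=read_camera(n);im=cv2.cvtColor(c["color"],cv2.COLOR_RGB2BGR)[y0:y0+100,x0:x0+80]
        im=cv2.resize(im,None,fx=5,fy=5,interpolation=cv2.INTER_CUBIC)
        for P,col in((world(S,pts()),(255,0,255)),(bar,(255,255,0))):
            for q in P:
                u=(proj(c,q)-[x0,y0]+.5)*5;cv2.circle(im,tuple(int(k) for k in u),1,col,-1)
        for t in("hook_mouth","hook_seat","green_paddle_eye","stand"):
            r=tip_of(t,c)[:1]
            if r: print(n,t,np.round(r[0]["point"],1),round(r[0]["p"],2))
        out.append(im)
    cv2.imwrite("pics/"+name,np.hstack(out)); return T
E
python3 - <<'E'
from look import *
S=(.636,.008,np.radians(-3));T=look(S,"st1.png");print(T[:3,3],rel(T,*pose(S,-95,0,258)),get_state()["finger_gap"],get_state()["clock"])
E
```

```text
scene hook_mouth [290.5 178.6] 0.76
scene hook_seat [300.1 195.8] 0.92
scene green_paddle_eye [264.2 190.6] 0.57
scene stand [300.9 256.6] 0.86
top hook_mouth [235.6 233.4] 0.7
top hook_seat [237.  223.5] 0.94
top green_paddle_eye [235.1 261.3] 0.82
top stand [251.4 232. ] 0.73
[0.41742396 0.01591722 0.23270939] (array([-9.7,  3.5, -0.8]), array([-0.  , -0.1 ,  0.12])) 0.02644528760806305 9.0167
```

View pics/st1.png

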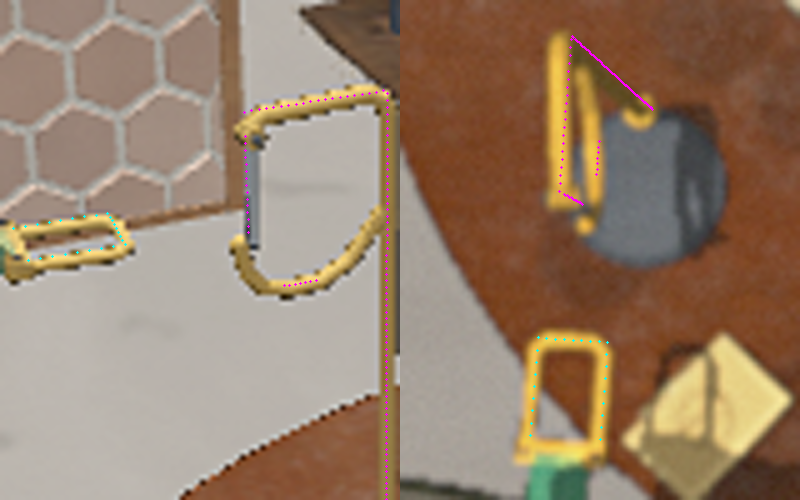

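The eye overlay (cyan) matches in both views: the bar is at (125,240) in the scene crop and row 339 in the top crop. The stand overlay is slightly off in yaw, since the arm in the top crop runs vertically at column 561. I'll refit with the full hook curve and per-camera offsets.

```bash
cat > fit2.py <<'E'
from fit import *
from scipy.optimize import least_squares
t=np.linspace(0,np.pi/2,12)
curve=[[-14-28*np.sin(a),0,204+26*(1-np.cos(a))] for a in t]+[[x,0,204] for x in range(-12,4,3)]+[[4+36*np.sin(a),0,204+38*(1-np.cos(a))] for a in t]+[[-42,0,234],[-42,0,238]]
M=np.array([[45,0,z] for z in np.arange(18,312,3)]+[[x,0,310] for x in np.arange(-36,45,3)]+curve)/1000.
cs=[];D=[];ms=[]
for n,(x0,y0,x1,y1) in(("scene",(282,145,330,256)),("top",(222,195,262,250))):
    c=read_camera(n);h=cv2.cvtColor(c["color"],cv2.COLOR_RGB2HSV)
    m=cv2.inRange(h,(14,90,70),(32,255,255));mm=np.zeros_like(m);mm[y0:y1,x0:x1]=m[y0:y1,x0:x1]
    cs.append(c);ms.append(np.argwhere(mm)[:,::-1]);D.append(cv2.distanceTransform(255-mm,cv2.DIST_L2,5))
def res(p):
    e=[]
    for i,c in enumerate(cs):
        uv=np.array([proj(c,w) for w in world(p[:3],M)])+p[3+2*i:5+2*i]
        e.append(cv2.remap(D[i],*[uv[:,k].astype(np.float32)[None] for k in(0,1)],cv2.INTER_LINEAR)[0])
        r=np.min(np.linalg.norm(ms[i][:,None]-uv,axis=2),1); e.append(np.minimum(r,5))
    o=p[3:]-[.2,.2,-.6,-.3]
    return np.r_[np.concatenate(e),o*8]
for a in(-.1,-.03,.03,.1):
    r=least_squares(res,[.636,.009,a,0,0,0,0],diff_step=1e-3,x_scale=[.003,.003,.05,1,1,1,1],loss="soft_l1")
    print(np.round(r.x,4),round(np.degrees(r.x[2]),2),round(r.cost,1))
E
python3 fit2.py
```

```text
[ 0.6341  0.009   0.032   1.2964  0.3188 -0.618  -0.073 ] 1.83 1752.9
[ 0.6347  0.0087  0.0341  1.072   0.3179 -0.7165  0.1461] 1.95 1753.1
[ 0.6338  0.009   0.0344  1.4316  0.3102 -0.6209 -0.1933] 1.97 1752.9
[ 0.6346  0.0078  0.0347  1.0214  0.195  -1.072   0.0954] 1.99 1754.5
```

```bash
python3 - <<'E'
from h import *
T=tw();S=(.6355,.0088,np.radians(2))
for b in((-80,0,258),(-50,0,258),(-30,0,258),(-8,0,258),(-8,0,216)):print(b,rel(T,*pose(S,*b)))
E
```

```text
(-80, 0, 258) (array([-24.4, -12.5,   0.2]), array([ 0.01,  0.  , -4.94]))
(-50, 0, 258) (array([-54.3,  -9.9,   0.2]), array([ 0.01,  0.  , -4.94]))
(-30, 0, 258) (array([-74.2,  -8.2,   0.2]), array([ 0.01,  0.  , -4.94]))
(-8, 0, 258) (array([-96.1,  -6.3,   0.2]), array([ 0.01,  0.  , -4.94]))
(-8, 0, 216) (array([-96.1,  -6.3,  42.2]), array([ 0.01,  0.  , -4.94]))
```

>>> {"fn": "jog_arm", "kwargs": {
  "moves": [
    {"slide":[-10,-12,0],"angular":[0,0,-3],"fingers":1},
    {"slide":[-24,-12,0],"angular":[0,0,-5],"fingers":1},
    {"slide":[-24,-12,0],"angular":[0,0,-5],"fingers":1},
    {"slide":[-39,-11,0],"angular":[0,0,-5],"fingers":1},
    {"slide":[-54,-10,0],"angular":[0,0,-5],"fingers":1},
    {"slide":[-64,-9,0],"angular":[0,0,-5],"fingers":1},
    {"slide":[-74,-8,0],"angular":[0,0,-5],"fingers":1},
    {"slide":[-85,-7,0],"angular":[0,0,-5],"fingers":1},
    {"slide":[-96,-6,0],"angular":[0,0,-5],"fingers":1},
    {"slide":[-96,-6,0],"angular":[0,0,-5],"fingers":1}
  ]
}}

```text
clock: 9.95
tcp_pos: [0.5141, 0.0052, 0.2331]
orientation: [-0.001, -0.018, 1.0, 0.0]
wrist_force: [-2.3, 0.2, -1.4]
finger_gap: 0.0269
grip_force: 69.0
```

```bash
python3 - <<'E'
from look import *
S=(.6355,.0088,np.radians(2));T=look(S,"in1.png");s=get_state();print(T[:3,3],rel(T,*pose(S,-8,0,258)),s["wrist_force"],s["finger_gap"])
E
```

```text
scene hook_mouth [292.  177.8] 0.78
scene hook_seat [300.9 196.8] 0.96
scene green_paddle_eye [297. 182.] 0.89
scene stand [300.6 258.1] 0.82
top hook_mouth [234.5 236.2] 0.86
top hook_seat [237.2 223.7] 0.58
top green_paddle_eye [236.7 225.7] 0.66
top stand [250.1 229.9] 0.78
[0.51408105 0.0052222  0.23305573] (array([ 0.5, -0.7, -0.4]), array([ 0.02, -0.07,  0.09])) [-2.05369329  0.12261327 -1.48659619] 0.026721829516085326
```

View pics/in1.png

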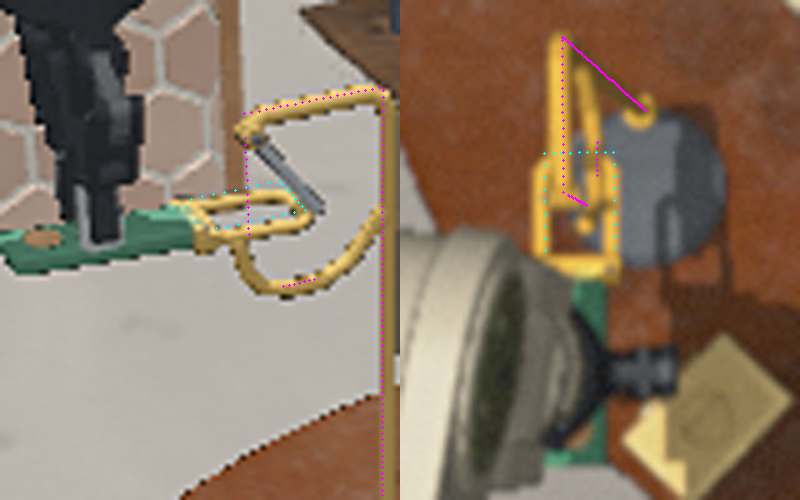

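The gate is swung inward with the eye's bar inside at (305,215) in the scene crop, and the nose sits within the hole. The paddle is about 3 mm low and back, so I'll nudge it forward while lowering it.

>>> {"fn": "jog_arm", "kwargs": {
  "moves": [
    {"slide":[-3,0,6],"angular":[0,0,0],"fingers":1},
    {"slide":[-3,0,12],"angular":[0,0,0],"fingers":1},
    {"slide":[-3,0,18],"angular":[0,0,0],"fingers":1},
    {"slide":[-3,0,24],"angular":[0,0,0],"fingers":1},
    {"slide":[-3,0,29],"angular":[0,0,0],"fingers":1},
    {"slide":[-3,0,33],"angular":[0,0,0],"fingers":1},
    {"slide":[-3,0,35],"angular":[0,0,0],"fingers":1},
    {"slide":[-3,0,35],"angular":[0,0,0],"fingers":1}
  ]
}}

```text
clock: 11.12
tcp_pos: [0.5162, 0.0052, 0.1981]
orientation: [-0.0, -0.018, 1.0, 0.0]
wrist_force: [-0.4, 0.3, -1.1]
finger_gap: 0.0267
grip_force: 71.4
```

```bash
python3 - <<'E'
from look import *
S=(.6355,.0088,np.radians(2));T=look(S,"in2.png");s=get_state();print(T[:3,3],rel(T,*pose(S,-8,0,216)),s["wrist_force"],s["finger_gap"])
E
```

```text
scene hook_mouth [289.2 179.1] 0.82
scene hook_seat [298.3 194.3] 0.95
scene green_paddle_eye [300.8 195.2] 0.97
scene stand [304.2 255.7] 0.64
top hook_mouth [234.1 233. ] 0.69
top hook_seat [236.8 223.5] 0.93
top green_paddle_eye [237.6 226.6] 0.82
top stand [251.4 230.1] 0.72
[0.51617977 0.00518572 0.19813437] (array([ 2.6, -0.5,  6.6]), array([ 0.01, -0.04,  0.08])) [-0.3601679   0.18137417 -0.74810008] 0.026033783568960245
```

View pics/in2.png

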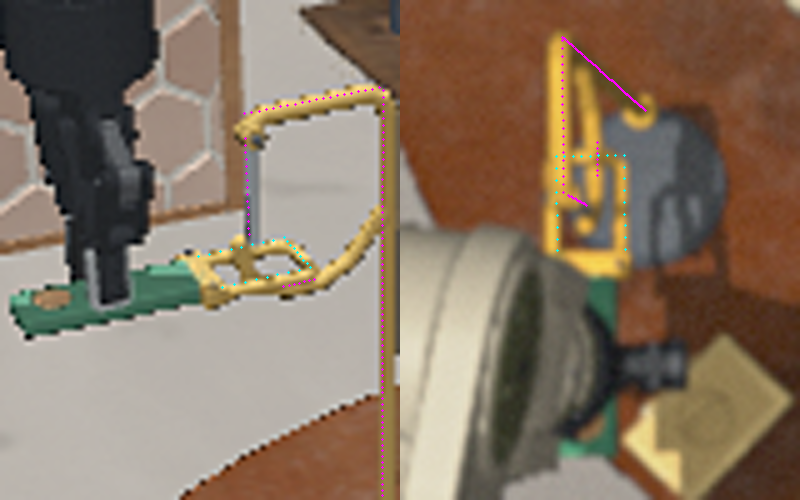

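The gate now hangs vertical (column 253 in the scene crop) with the eye inside, the nose through its hole and the paddle level. My ten pictures are used, so from here I go by force and the networks. I'll lower it until it touches the seat.

>>> {"fn": "jog_arm", "kwargs": {
  "moves": [
    {"slide":[1,0,2],"angular":[0,0,0],"fingers":1},
    {"slide":[2,0,4],"angular":[0,0,0],"fingers":1},
    {"slide":[2,0,5],"angular":[0,0,0],"fingers":1},
    {"slide":[2,0,5],"angular":[0,0,0],"fingers":1}
  ]
}}

```text
clock: 11.95
tcp_pos: [0.5141, 0.0051, 0.1933]
orientation: [-0.0, -0.018, 1.0, 0.0]
wrist_force: [-0.1, 0.4, -0.5]
finger_gap: 0.026
grip_force: 71.4
```

>>> {"fn": "jog_arm", "kwargs": {
  "moves": [
    {"slide":[0,0,2],"angular":[0,0,0],"fingers":1},
    {"slide":[0,0,2],"angular":[0,0,0],"fingers":1},
    {"slide":[0,0,2],"angular":[0,0,0],"fingers":1}
  ]
}}

```text
clock: 12.2
tcp_pos: [0.5144, 0.0051, 0.1916]
orientation: [-0.0, -0.018, 1.0, 0.0]
wrist_force: [-0.3, -0.4, -2.0]
finger_gap: 0.0264
grip_force: 71.5
```

>>> {"fn": "jog_arm", "kwargs": {
  "moves": [
    {"slide":[0,0,2],"angular":[0,0,0],"fingers":1},
    {"slide":[0,0,2],"angular":[0,0,0],"fingers":1},
    {"slide":[0,0,2],"angular":[0,0,0],"fingers":1}
  ]
}}

```text
clock: 12.45
tcp_pos: [0.5145, 0.005, 0.1897]
orientation: [0.0, -0.018, 1.0, 0.0]
wrist_force: [0.3, 0.0, -0.1]
finger_gap: 0.0266
grip_force: 71.7
```

```bash
python3 - <<'E'
from h import *
T=tw();b=(T@[-.114,0,-.0245,1])[:3];S=(.6355,.0088,np.radians(2))
for a in range(6,91,6):
    p,Rm=pose(S,0,0,0,a);p0=pose(S,0,0,0,0)[0]
    print(a,rel(T,T[:3,3]+p-p0,Rm))
a=S[2];d=b-[S[0],S[1],0];print("bar stand",np.cos(a)*d[0]+np.sin(a)*d[1],-np.sin(a)*d[0]+np.cos(a)*d[1],b[2], get_state()["wrist_force"])
E
```

```text
6 (array([-3.2, -0. , 11.8]), array([ 0.01, -5.99,  0.08]))
12 (array([-7.6, -0. , 23.2]), array([ 1.000e-02, -1.199e+01,  8.000e-02]))
18 (array([-13.1,  -0. ,  34. ]), array([  0.02, -17.99,   0.08]))
24 (array([-19.8,  -0. ,  44.3]), array([ 2.000e-02, -2.399e+01,  8.000e-02]))
30 (array([-27.5,  -0. ,  53.7]), array([  0.03, -29.99,   0.08]))
36 (array([-36.2,  -0.1,  62.3]), array([ 3.000e-02, -3.599e+01,  8.000e-02]))
42 (array([-45.7,  -0.1,  70. ]), array([ 3.000e-02, -4.199e+01,  8.000e-02]))
48 (array([-55.9,  -0.1,  76.6]), array([ 4.000e-02, -4.799e+01,  8.000e-02]))
54 (array([-66.8,  -0.1,  82.1]), array([ 4.000e-02, -5.399e+01,  8.000e-02]))
60 (array([-78.2,  -0.1,  86.5]), array([ 5.000e-02, -5.999e+01,  7.000e-02]))
66 (array([-90. ,  -0.1,  89.6]), array([ 5.000e-02, -6.599e+01,  7.000e-02]))
72 (array([-102.1,   -0.2,   91.5]), array([ 6.000e-02, -7.199e+01,  7.000e-02]))
78 (array([-114.3,   -0.2,   92.1]), array([ 6.000e-02, -7.799e+01,  7.000e-02]))
84 (array([-126.4,   -0.2,   91.4]), array([ 6.000e-02, -8.399e+01,  6.000e-02]))
90 (array([-138.5,   -0.2,   89.5]), array([ 7.000e-02, -8.999e+01,  6.000e-02]))
bar stand -0.007082440611552691 0.0006330191503370365 0.2141877359476781 [ 0.26160846  0.01253716 -0.12720661]
```

>>> {"fn": "jog_arm", "kwargs": {
  "moves": [
    {"slide":[-3.2,0,11.8],"angular":[0,-6,0],"fingers":1},
    {"slide":[-7.6,0,23.2],"angular":[0,-12,0],"fingers":1},
    {"slide":[-13.1,0,34],"angular":[0,-18,0],"fingers":1},
    {"slide":[-19.8,0,44.3],"angular":[0,-24,0],"fingers":1},
    {"slide":[-27.5,0,53.7],"angular":[0,-30,0],"fingers":1},
    {"slide":[-27.5,0,53.7],"angular":[0,-30,0],"fingers":1}
  ]
}}

```text
clock: 12.95
tcp_pos: [0.5328, 0.0081, 0.1273]
orientation: [0.255, -0.017, 0.967, 0.006]
wrist_force: [-2.6, 0.7, -1.1]
finger_gap: 0.0262
grip_force: 68.7
```

```bash
cat > st.py <<'E'
from h import *
S=(.6355,.0088,np.radians(2));T=tw();b=(T@[-.114,0,-.0245,1])[:3]
a=S[2];d=b-[S[0],S[1],0];s=get_state()
pit=np.degrees(np.arcsin(-T[2,0]));print("pitch",pit,"bar",np.round([np.cos(a)*d[0]+np.sin(a)*d[1],-np.sin(a)*d[0]+np.cos(a)*d[1],b[2]],4),np.round(s["wrist_force"],1),s["finger_gap"],s["clock"],np.round(s["joint_pos"],2))
for g in range(int(round(pit))+6,91,6):
    p,Rm=pose(S,0,0,0,g);p0=pose(S,0,0,0,pit)[0];print(g,*rel(T,T[:3,3]+p-p0,Rm))
E
python3 st.py
python3 - <<'E'
from h import *
cs=[]
for n in("scene","top"):
    c=read_camera(n)
    for t in("green_paddle_eye","hook_seat","hook_mouth","green_paddle_grip"):
        r=tip_of(t,c)[:1]
        if r: print(n,t,np.round(r[0]["point"],1),round(r[0]["p"],2))
T=tw();print(proj(c,(T@[-.114,0,-.0245,1])[:3]))
E
```

```text
pitch 29.60378718367911 bar [-0.0157  0.0028  0.2049] [-2.6  0.7 -1.1] 0.02616205288864462 12.95 [-0.21 -0.12 -0.79  0.39  0.13 -0.22]
36 [-3.4 -0.  12.5] [ 0.19 -6.4  -0.02]
42 [-7.9 -0.1 23.9] [  0.19 -12.4   -0.03]
48 [-13.6  -0.1  34.7] [  0.19 -18.4   -0.04]
54 [-20.3  -0.1  44.9] [  0.18 -24.4   -0.05]
60 [-28.1  -0.2  54.3] [  0.18 -30.4   -0.06]
66 [-36.8  -0.2  62.9] [  0.18 -36.4   -0.07]
72 [-46.3  -0.2  70.5] [  0.18 -42.4   -0.08]
78 [-56.6  -0.2  77. ] [  0.17 -48.4   -0.09]
84 [-67.6  -0.3  82.5] [  0.17 -54.4   -0.1 ]
90 [-79.   -0.3  86.7] [  0.17 -60.4   -0.11]
scene green_paddle_eye [291.2 196.4] 0.75
scene hook_seat [302.3 195.7] 0.97
scene hook_mouth [293.5 180.4] 0.98
scene green_paddle_grip [262.5 219.6] 0.58
top green_paddle_eye [237.3 227.2] 0.91
top hook_seat [238.3 224.3] 0.84
top hook_mouth [236.6 232.5] 0.67
top green_paddle_grip [241.6 264.4] 0.63
[238.10323574 226.19047577]
```

>>> {"fn": "jog_arm", "kwargs": {
  "moves": [
    {"slide":[0,0,0],"angular":[0,0,0],"fingers":1},
    {"slide":[0,0,0],"angular":[0,0,0],"fingers":1},
    {"slide":[0,0,0],"angular":[0,0,0],"fingers":1}
  ]
}}

```text
clock: 13.7
tcp_pos: [0.542, 0.0061, 0.1361]
orientation: [0.259, -0.018, 0.966, 0.005]
wrist_force: [0.9, 0.2, -1.0]
finger_gap: 0.0266
grip_force: 73.4
```

```bash
python3 st.py|head -2; python3 - <<'E'
from h import *
s=get_state();print(s["qvel"],s["tau"],s["ft_torque"])
obs={}
for n in("scene","top"):
    c=read_camera(n)
    for t in("green_paddle_eye","green_paddle_grip","hook_seat"):
        for r in tip_of(t,c)[:1]: obs.setdefault(t,[]).append((c,r["point"]))
for t,o in obs.items():
    if len(o)==2: p=tri(o);print(t,p,[proj(c,p)-x for c,x in o])
E
```

```text
pitch 29.993335691637007 bar [-0.007   0.0007  0.2143] [ 0.9  0.2 -1. ] 0.02656390450952312 13.7 [-0.21 -0.11 -0.77  0.4   0.12 -0.22]
36 [-3.2 -0.  11.8] [ 0.05 -6.01  0.07]
[-0.00206583 -0.00336945 -0.00530556 -0.00237771  0.00026387 -0.0012597 ] [ 5.83634450e-03 -2.46703523e+01  3.12745321e+01 -4.84246060e+00
  3.79674342e-01 -1.70548177e-03] [-0.03079558  0.52994148 -0.0110104 ]
green_paddle_eye [0.62655542 0.00669691 0.20243969] [array([-2.0511229 ,  0.12967316]), array([ 0.7084211 , -1.94752203])]
green_paddle_grip [ 0.5280093  -0.00495165  0.16658806] [array([ 0.25758787, -0.01405633]), array([-0.0724741 ,  0.23935261])]
hook_seat [0.63704412 0.01398869 0.20982901] [array([ 0.14588649, -0.01092139]), array([-0.0499533 ,  0.14009929])]
```

The offset was only lag, and the arm has settled on target. I'll carry on pitching more slowly.

>>> {"fn": "jog_arm", "kwargs": {
  "moves": [
    {"slide":[-1.5,0,6],"angular":[0,-3,0],"fingers":1},
    {"slide":[-3.2,0,11.8],"angular":[0,-6,0],"fingers":1},
    {"slide":[-5.3,0,17.6],"angular":[0,-9,0],"fingers":1},
    {"slide":[-7.6,0,23.2],"angular":[0,-12,0],"fingers":1},
    {"slide":[-10.3,0,28.7],"angular":[0,-15,0],"fingers":1},
    {"slide":[-13.1,0,34],"angular":[0,-18,0],"fingers":1},
    {"slide":[-16.4,0,39.2],"angular":[0,-21,0],"fingers":1},
    {"slide":[-19.8,0,44.3],"angular":[0,-24,0],"fingers":1},
    {"slide":[-19.8,0,44.3],"angular":[0,-24,0],"fingers":1},
    {"slide":[-19.8,0,44.3],"angular":[0,-24,0],"fingers":1}
  ]
}}

```text
clock: 14.93
tcp_pos: [0.6205, 0.0038, 0.1335]
orientation: [0.423, -0.016, 0.906, 0.011]
wrist_force: [-0.6, 1.8, -0.4]
finger_gap: 0.0215
grip_force: 0.0
```

```bash
python3 st.py
```

```text
pitch 50.11080204001851 bar [ 0.0391 -0.0049  0.2366] [-0.6  1.8 -0.4] 0.021543873612014156 14.9333 [-0.24 -0.02 -1.03 -0.29  0.22 -0.18]
56 [-3.1 -0.1 11.6] [ 0.45 -5.89 -0.16]
62 [-7.5 -0.2 23. ] [  0.44 -11.89  -0.18]
68 [-13.   -0.2  33.8] [  0.43 -17.89  -0.21]
74 [-19.7  -0.3  44.1] [  0.42 -23.89  -0.23]
80 [-27.4  -0.4  53.5] [  0.41 -29.89  -0.25]
86 [-36.   -0.4  62.2] [  0.39 -35.89  -0.27]
```

Joint 3 hit its limit, the arm swerved and the grip was lost. I'll check where the paddle is.

```bash
cat > gp.py <<'E'
from h import *
S=(.6355,.0088,np.radians(2))
def where():
    obs={};L=[]
    for n in("scene","top"):
        c=read_camera(n);h=cv2.cvtColor(c["color"],cv2.COLOR_RGB2HSV);m=cv2.inRange(h,(70,60,30),(95,255,255));m=cv2.morphologyEx(m,cv2.MORPH_OPEN,np.ones((2,2)))
        cc,_=cv2.findContours(m,0,2)
        L.append((n,[(cv2.boundingRect(k),cv2.contourArea(k)) for k in cc if cv2.contourArea(k)>15]))
        for t in("green_paddle_eye","green_paddle_grip","hook_seat"):
            for r in tip_of(t,c)[:1]: obs.setdefault(t,[]).append((c,r["point"],r["p"]))
    for t,o in obs.items():
        print(t,[(np.round(x,1),round(p,2)) for _,x,p in o],tri([(c,x) for c,x,_ in o]) if len(o)==2 else "")
    print(L,get_state()["clock"],get_state()["finger_gap"],get_state()["grip_force"])
if __name__=="__main__": where()
E
python3 gp.py; python3 - <<'E'
from h import *
c=read_camera("scene")
for n,q in(("seat",[.63,.0088,.213]),("hang grip",[.63,.0088,.098]),("hang end",[.63,.0088,.053])):print(n,proj(c,q))
print("pads",[proj(c,(tw()@[0,y,-.028,1])[:3]) for y in(-.011,.011)])
E
```

```text
green_paddle_eye [(array([314.4, 186.6]), 0.9), (array([242.2, 229.1]), 0.41)] [ 0.64072019 -0.01432234  0.24170676]
green_paddle_grip [(array([290.1, 216.2]), 0.69), (array([234.1, 218.2]), 0.59)] [0.63895042 0.04303504 0.12053171]
hook_seat [(array([301.6, 191.2]), 0.82), (array([237.8, 222.6]), 0.79)] [0.63850999 0.01001328 0.2168665 ]
[('scene', [((282, 222, 8, 10), 28.5), ((292, 202, 9, 14), 61.5)]), ('top', [])] 15.3333 -1.0115341010946779e-06 0.0
seat [299.07949506 193.22871456]
hang grip [299.92059977 228.50353813]
hang end [300.22638798 241.32789265]
pads [array([292.5173192 , 214.95836995]), array([289.46293835, 211.0746328 ])]
```

```bash
python3 - <<'E'
from h import *
T=tw();S=(.6355,.0088,np.radians(2))
for x,z,g in((.585,.136,42),(.542,.136,30),(.49,.15,18),(.45,.19,0)):
    print(g,rel(T,[x,.006,z],pose(S,0,0,0,g)[1]))
print(T[:3,3],get_state()["wrist_force"])
E
python3 gp.py
```

```text
42 (array([ 29.7,   3.8, -26.7]), array([0.43, 9.16, 0.12]))
30 (array([ 56.7,   5.6, -60.2]), array([ 0.41, 21.16,  0.16]))
18 (array([  78.4,    7.8, -109.4]), array([ 0.4 , 33.16,  0.21]))
0 (array([  72.3,    9.6, -165.6]), array([ 0.37, 51.16,  0.27]))
[0.62456473 0.00380643 0.14240492] [-1.03626806 -0.03213157  0.19649157]
green_paddle_eye [(array([301.3, 197. ]), 0.59), (array([243.4, 229. ]), 0.44)] [ 0.62661542 -0.00564005  0.20941511]
green_paddle_grip [(array([294.3, 229.5]), 0.5), (array([247.3, 236.5]), 0.61)] [6.10793882e-01 7.10702191e-05 1.05052386e-01]
hook_seat [(array([301.2, 198.3]), 0.63), (array([239.2, 223.5]), 0.63)] [0.63777571 0.01000386 0.19497263]
[('scene', [((294, 217, 7, 29), 91.0)]), ('top', [])] 15.7833 0.00012408758078273592 0.0
```

The paddle has dropped and now hangs from the hook, with the handle vertical at columns 294-301. I'll back the gripper away from it.

>>> {"fn": "jog_arm", "kwargs": {
  "moves": [
    {"slide":[15,2,-13],"angular":[0,4.5,0],"fingers":1},
    {"slide":[30,3,-27],"angular":[0,9,0],"fingers":1},
    {"slide":[43,4,-43],"angular":[0,15,0],"fingers":1},
    {"slide":[57,5,-60],"angular":[0,21,0],"fingers":1},
    {"slide":[68,6,-85],"angular":[0,27,0],"fingers":1},
    {"slide":[78,8,-109],"angular":[0,33,0],"fingers":1},
    {"slide":[76,8,-135],"angular":[0,39,0],"fingers":1},
    {"slide":[72,9,-165],"angular":[0,46,0],"fingers":1},
    {"slide":[72,10,-166],"angular":[0,51,0],"fingers":1},
    {"slide":[72,10,-166],"angular":[0,51,0],"fingers":1}
  ]
}}

```text
clock: 16.62
tcp_pos: [0.4532, 0.0059, 0.1901]
orientation: [-0.001, -0.021, 1.0, 0.002]
wrist_force: [2.6, 0.3, -0.2]
finger_gap: -0.0002
grip_force: 0.0
```

```bash
python3 gp.py; python3 st.py|head -1; python3 gp.py|tail -1
```

```text
green_paddle_eye [(array([299.6, 199.7]), 0.57), (array([240.9, 224. ]), 0.53)] [0.63428313 0.00633611 0.1935467 ]
green_paddle_grip [(array([298. , 229.9]), 0.65), (array([246.3, 232.4]), 0.45)] [0.62331069 0.00428745 0.09781547]
hook_seat [(array([297.5, 194.6]), 0.92), (array([239.2, 224.1]), 0.81)] [0.6309587  0.00884942 0.20901146]
[('scene', [((299, 221, 4, 25), 65.5)]), ('top', [])] 17.0167 0.0002545558833176939 0.0
pitch 0.09051834156740374 bar [-0.0728  0.0048  0.2144] [-0.1  0.1  0.6] 0.0002545558833176939 17.0167 [-0.17  0.07 -0.29  1.21  0.   -0.21]
[('scene', [((305, 220, 7, 23), 63.0)]), ('top', [])] 17.4167 -0.0002172183364768794 0.0
```

It hangs free but is still swinging. I'll wait and measure.

>>> {"fn": "jog_arm", "kwargs": {
  "moves": [
    {"slide":[40,0,0],"angular":[0,0,0],"fingers":1},
    {"slide":[40,0,0],"angular":[0,0,0],"fingers":1},
    {"slide":[40,0,0],"angular":[0,0,0],"fingers":1},
    {"slide":[40,0,0],"angular":[0,0,0],"fingers":1},
    {"slide":[40,0,0],"angular":[0,0,0],"fingers":1},
    {"slide":[40,0,0],"angular":[0,0,0],"fingers":1},
    {"slide":[40,0,0],"angular":[0,0,0],"fingers":1},
    {"slide":[40,0,0],"angular":[0,0,0],"fingers":1},
    {"slide":[40,0,0],"angular":[0,0,0],"fingers":1},
    {"slide":[40,0,0],"angular":[0,0,0],"fingers":1}
  ]
}}

```text
clock: 18.25
tcp_pos: [0.4098, 0.0047, 0.1896]
orientation: [0.0, -0.021, 1.0, 0.002]
wrist_force: [0.3, -0.2, -0.5]
finger_gap: -0.0002
grip_force: 0.0
```

>>> {"fn": "jog_arm", "kwargs": {
  "moves": [
    {"slide":[0,0,0],"angular":[0,0,0],"fingers":1},
    {"slide":[0,0,0],"angular":[0,0,0],"fingers":1},
    {"slide":[0,0,0],"angular":[0,0,0],"fingers":1},
    {"slide":[0,0,0],"angular":[0,0,0],"fingers":1},
    {"slide":[0,0,0],"angular":[0,0,0],"fingers":1},
    {"slide":[0,0,0],"angular":[0,0,0],"fingers":1},
    {"slide":[0,0,0],"angular":[0,0,0],"fingers":1},
    {"slide":[0,0,0],"angular":[0,0,0],"fingers":1},
    {"slide":[0,0,0],"angular":[0,0,0],"fingers":1},
    {"slide":[0,0,0],"angular":[0,0,0],"fingers":1}
  ]
}}

```text
clock: 19.08
tcp_pos: [0.4097, 0.0047, 0.1897]
orientation: [0.0, -0.021, 1.0, 0.002]
wrist_force: [0.3, 0.8, -0.7]
finger_gap: -0.0002
grip_force: 0.0
```

```bash
cat > swing.py <<'E'
from h import *
ref=None;o=[]
for i in range(16):
    c=read_camera("scene");h=cv2.cvtColor(c["color"],cv2.COLOR_RGB2HSV)
    m=cv2.inRange(h,(70,60,30),(95,255,255))[205:255,280:325].astype(float)
    yy,xx=np.nonzero(m);k=yy>np.median(yy);o.append((round(xx.mean()+280,1),round(xx[k].mean()+280,1)))
    g=c["color"][145:260,275:330].astype(int)
print(o,get_state()["clock"])
E
python3 swing.py
```

```text
[(np.float64(303.2), np.float64(303.6)), (np.float64(301.9), np.float64(302.0)), (np.float64(300.8), np.float64(301.0)), (np.float64(300.1), np.float64(299.9)), (np.float64(299.7), np.float64(299.5)), (np.float64(300.1), np.float64(300.1)), (np.float64(300.8), np.float64(301.0)), (np.float64(301.9), np.float64(302.0)), (np.float64(302.9), np.float64(303.1)), (np.float64(303.6), np.float64(304.1)), (np.float64(304.1), np.float64(304.5)), (np.float64(304.0), np.float64(304.4)), (np.float64(303.4), np.float64(303.8)), (np.float64(302.7), np.float64(303.0)), (np.float64(301.9), np.float64(302.0)), (np.float64(301.0), np.float64(301.0))] 19.8833
```

The swing is about ±5 mm and decaying. There's plenty of time, so I'll wait.

>>> {"fn": "jog_arm", "kwargs": {
  "moves": [
    {"slide":[0,0,0],"angular":[0,0,0],"fingers":1},
    {"slide":[0,0,0],"angular":[0,0,0],"fingers":1},
    {"slide":[0,0,0],"angular":[0,0,0],"fingers":1},
    {"slide":[0,0,0],"angular":[0,0,0],"fingers":1},
    {"slide":[0,0,0],"angular":[0,0,0],"fingers":1},
    {"slide":[0,0,0],"angular":[0,0,0],"fingers":1},
    {"slide":[0,0,0],"angular":[0,0,0],"fingers":1},
    {"slide":[0,0,0],"angular":[0,0,0],"fingers":1},
    {"slide":[0,0,0],"angular":[0,0,0],"fingers":1},
    {"slide":[0,0,0],"angular":[0,0,0],"fingers":1}
  ]
}}

```text
clock: 20.72
tcp_pos: [0.4097, 0.0047, 0.1896]
orientation: [0.0, -0.021, 1.0, 0.002]
wrist_force: [-0.3, 0.0, -0.7]
finger_gap: -0.0001
grip_force: 0.0
```

>>> {"fn": "jog_arm", "kwargs": {
  "moves": [
    {"slide":[0,0,0],"angular":[0,0,0],"fingers":1},
    {"slide":[0,0,0],"angular":[0,0,0],"fingers":1},
    {"slide":[0,0,0],"angular":[0,0,0],"fingers":1},
    {"slide":[0,0,0],"angular":[0,0,0],"fingers":1},
    {"slide":[0,0,0],"angular":[0,0,0],"fingers":1},
    {"slide":[0,0,0],"angular":[0,0,0],"fingers":1},
    {"slide":[0,0,0],"angular":[0,0,0],"fingers":1},
    {"slide":[0,0,0],"angular":[0,0,0],"fingers":1},
    {"slide":[0,0,0],"angular":[0,0,0],"fingers":1},
    {"slide":[0,0,0],"angular":[0,0,0],"fingers":1}
  ]
}}

```text
clock: 21.55
tcp_pos: [0.4097, 0.0047, 0.1896]
orientation: [0.0, -0.021, 1.0, 0.002]
wrist_force: [-0.0, 0.5, 0.2]
finger_gap: -0.0
grip_force: 0.0
```

>>> {"fn": "jog_arm", "kwargs": {
  "moves": [
    {"slide":[0,0,0],"angular":[0,0,0],"fingers":1},
    {"slide":[0,0,0],"angular":[0,0,0],"fingers":1},
    {"slide":[0,0,0],"angular":[0,0,0],"fingers":1},
    {"slide":[0,0,0],"angular":[0,0,0],"fingers":1},
    {"slide":[0,0,0],"angular":[0,0,0],"fingers":1},
    {"slide":[0,0,0],"angular":[0,0,0],"fingers":1},
    {"slide":[0,0,0],"angular":[0,0,0],"fingers":1},
    {"slide":[0,0,0],"angular":[0,0,0],"fingers":1},
    {"slide":[0,0,0],"angular":[0,0,0],"fingers":1},
    {"slide":[0,0,0],"angular":[0,0,0],"fingers":1}
  ]
}}

```text
clock: 22.38
tcp_pos: [0.4097, 0.0047, 0.1896]
orientation: [0.0, -0.021, 1.0, 0.002]
wrist_force: [0.8, 0.9, -0.5]
finger_gap: 0.0001
grip_force: 0.0
```

>>> {"fn": "jog_arm", "kwargs": {
  "moves": [
    {"slide":[0,0,0],"angular":[0,0,0],"fingers":1},
    {"slide":[0,0,0],"angular":[0,0,0],"fingers":1},
    {"slide":[0,0,0],"angular":[0,0,0],"fingers":1},
    {"slide":[0,0,0],"angular":[0,0,0],"fingers":1},
    {"slide":[0,0,0],"angular":[0,0,0],"fingers":1},
    {"slide":[0,0,0],"angular":[0,0,0],"fingers":1},
    {"slide":[0,0,0],"angular":[0,0,0],"fingers":1},
    {"slide":[0,0,0],"angular":[0,0,0],"fingers":1},
    {"slide":[0,0,0],"angular":[0,0,0],"fingers":1},
    {"slide":[0,0,0],"angular":[0,0,0],"fingers":1}
  ]
}}

```text
clock: 23.22
tcp_pos: [0.4097, 0.0047, 0.1896]
orientation: [0.0, -0.021, 1.0, 0.002]
wrist_force: [-0.1, -0.4, -0.1]
finger_gap: 0.0001
grip_force: 0.0
```

```bash
python3 swing.py; python3 gp.py; python3 - <<'E'
from fit import *
c=read_camera("scene");save(c,"end.png")
S=(.6355,.0088,np.radians(2))
h=cv2.cvtColor(c["color"],cv2.COLOR_RGB2HSV)
# gate: gray dark-ish along closed line? print colors across rows
for z in(.285,.27,.255):
    u=proj(c,world(S,np.array([[-.033,0,z]]))[0]).astype(int);print(u,c["color"][u[1],u[0]-3:u[0]+6].tolist())
cv2.imwrite("pics/e.png",cv2.resize(cv2.cvtColor(c["color"],cv2.COLOR_RGB2BGR)[145:265,260:340],None,fx=4,fy=4))
E
```

```text
[(np.float64(301.9), np.float64(302.1)), (np.float64(301.9), np.float64(302.0)), (np.float64(301.9), np.float64(302.1)), (np.float64(301.9), np.float64(302.1)), (np.float64(301.9), np.float64(302.1)), (np.float64(301.9), np.float64(302.1)), (np.float64(301.9), np.float64(302.1)), (np.float64(301.9), np.float64(302.1)), (np.float64(301.9), np.float64(302.1)), (np.float64(301.9), np.float64(302.1)), (np.float64(301.9), np.float64(302.1)), (np.float64(301.9), np.float64(302.1)), (np.float64(301.9), np.float64(302.1)), (np.float64(301.9), np.float64(302.1)), (np.float64(301.9), np.float64(302.1)), (np.float64(301.9), np.float64(302.1))] 24.0167
green_paddle_eye [(array([300. , 197.1]), 0.54), (array([242.6, 228.4]), 0.39)] [ 0.62634198 -0.00249211  0.20764708]
green_paddle_grip [(array([302.2, 228.4]), 0.74), (array([243.8, 228.9]), 0.56)] [0.63609081 0.01140892 0.09502129]
hook_seat [(array([300.4, 195.2]), 0.73), (array([238.8, 225. ]), 0.69)] [0.63376602 0.00876824 0.20609612]
[('scene', [((301, 221, 4, 23), 48.5)]), ('top', [])] 24.4167 0.00019972413577322922 0.0
[288 171] [[136, 102, 75], [139, 105, 75], [138, 104, 73], [136, 105, 81], [125, 134, 137], [126, 131, 134], [127, 130, 132], [190, 184, 177], [185, 180, 172]]
[288 176] [[141, 113, 88], [138, 102, 73], [137, 104, 73], [138, 105, 81], [126, 133, 137], [126, 130, 133], [126, 128, 129], [176, 171, 163], [174, 169, 162]]
[289 181] [[136, 101, 69], [134, 98, 67], [134, 97, 69], [90, 94, 99], [129, 134, 137], [130, 132, 133], [189, 182, 175], [184, 179, 172], [183, 178, 171]]
```

The paddle is still and vertical under the seat, and the gate is closed (grey at columns 289-291 all along it). I'll hand it in.

```bash
python3 -c "
from workcell import *
print(hand_in())"
```

```text
the job is handed in; nothing more can be done
None
```

The green paddle hangs straight and still from the bottom of the hook with the gate shut behind it, and the job is handed in; the grip slipped when joint 3 hit its limit, so it swung the last part down by itself.

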